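# Build up the filter unit on the vacuum station

### The arm

A 6-joint arm with a two-finger parallel gripper is mounted at the origin on the work surface. World frame = base frame: x ahead of the robot, y to its left, z up, the work surface at z = 0. Lengths are in m, angles in degrees, forces in N, time in s.
With the tool pointing down it reaches from about 0.35 to 1 m from the base axis. Payload 7.1 kg.
Tool frame: the origin (TCP) lies on the centre line of the jaws, within the pads' length; the fingertips stand 14 mm ahead of it and the grasp point (between the pads) lies 5 mm behind it; z points along the fingers, y is the line along which they close (so a half turn about z gives the same grasp; the last joint's range is limited). The gripper opens to 85 mm and grips with 20 to 120 N. Pads are 22 mm wide; open, the fingers measure 114 mm over their backs; the gripper's body (76 mm by 85 mm) begins 54 mm behind the grasp point. The pads swing forward as they close: fully open they stand 13 mm farther back than shut.
Start: joints at [62.338, 24.242, 93.386, -0, 62.372, -1.089], TCP at [0.28, 0.559, 0.209] pointing down, gripper open.
Joint ranges: [-172.04, 172.04], [-51.8, 120.97], [4.93, 147.93], [-75.15, 255.16], [6.16, 154.13], [-145.62, 145.62]. Speed limits (degrees/s): [136.94, 136.94, 172.46, 180, 180, 180].

### API

Orientations are given as [roll, pitch, yaw] about the fixed x, y, z axes, in that order (R = Rz(yaw) Ry(pitch) Rx(roll)).
In Python, from rig import sensors, imaging, order gives the robot as it stands.
- The arm moves only by the tool send_rows, never from a script. Its argument "deltas" is a list that holds one entry, the list of rows, each a list of 7 numbers: the closure, from -1 (fully open) to 1 (shut), then the shift along the world's x, y, z in mm, then the turn, a rotation vector about the world's x, y, z in rad. In form: [[[claw, dx, dy, dz, ax, ay, az], ...]]. A call has 1 to 12 rows; each row shifts and turns the commanded pose from where the row before left it; what a row does not reach is not made up. A row lasts 1/12 s, in which the tool goes at most 41.7 mm and 7.16 degrees, less where a joint would pass 70% of its speed; a pose out of reach is approached as far as the arm can. A call with a gripper value outside its range is refused whole. The fingers move at their own pace and stop on an object; "newtons" is the grip in N (left out, the last holds). Time passes only in rows, so rows that do not move let the fingers close. It gives the time, the measured TCP pose, the force, the opening and the grip force at its end, in the units of the state.
- sensors.get_state(): the state, without advancing time (a new reading comes with each control period).
- imaging.grab_frame(name): name is "side" or "top"; returns a dict with "img" (400x640x3 uint8, red, green, blue), "fx", "fy", "cx", "cy" (pixels), "position" and "attitude" of the camera in the world. Camera axes: x right, y up, looking along -z (the intrinsics and any distortion apply to the point x, -y, -z); pixel columns grow to the right and rows downward; lengths in m; the calibration is good to about 2 mm. A picture is of the moment at which its call begins. There is no depth.
- order.finish_job(): hands the job in; it is judged then, once.
The state is a dict: "time": time; "joints": joint angles; "dq": joint speeds; "joint_torque": joint torques, N m; "position": TCP position; "eef_rot": TCP orientation; "contact_force": force on the tool from outside, world axes, zero at the start; "torque": the same for the moment, N m; "gripper_width": finger opening in m; "grasp_force": force on a finger pad.
Only numpy, scipy, OpenCV 4.12 (cv2) and the standard library are available. Lean on these libraries where they do the work, as an engineer would, in place of code of your own. Each camera call takes 0.05 s, during which the arm holds its last target. There are 200 camera calls.

### The job

Put the steel filter unit together on the vacuum station, one part at a time from the bottom up: first the filter base (the drum with the side nozzle), then the clamp collar (the ring with two tabs), then the tall funnel, and last the lid with the black knob. Each part must sit fully home in the rim of the one below, and which way it is turned does not matter. Leave the three little sample jars standing where they are, and let go of everything at the end.

Things in the scene. Friction and masses are not known exactly. Their poses are not given: they have to be found in the camera images.
- station: Vacuum station, fixed: dark steel disc 110 mm wide, 14 thick, with a bright column 56 mm wide in the middle; its rim, 40 mm above the table, has an 8 mm deep recess that takes a part's plug with 3 mm to spare all round. Brass pipe stub along +x, out to 49 mm from the axis, 18 to 30 mm high. Rim 56 mm outside, 49 inside. Origin: centre of underside, z up.
- base: Filter base: steel drum 56 mm wide, 34 high, sieve disc of holes 8 mm below the rim; a nozzle 13 mm wide along its +x to 48 mm from the axis, 16 mm up. Grip across its y. 0.3 kg. Foot: a plug 43 mm wide, 6 long (36 wide at its end); the shoulder round it rests on the rim below. Rim 56 mm outside, 49 inside. Origin: centre of underside, z up. Seated: 34 mm above the station's origin.
- collar: Clamp collar: low steel ring 56 mm wide, 28 high, 30 mm bore; two tabs 14 mm wide along its +x and -x to 46 mm from the axis, 10 to 18 mm up. Grip across its y. Recess 8 mm deep. 0.16 kg. Foot: a plug 43 mm wide, 6 long (36 wide at its end); the shoulder round it rests on the rim below. Rim 56 mm outside, 49 inside. Origin: centre of underside, z up. Seated: 28 mm above the base's origin.
- funnel: Funnel: plain straight steel cup 56 mm wide, 80 high, open on top, 62 mm deep inside; the tallest part. 0.3 kg. Foot: a plug 43 mm wide, 6 long (36 wide at its end); the shoulder round it rests on the rim below. Rim 56 mm outside, 49 inside. Origin: centre of underside, z up. Seated: 22 mm above the collar's origin.
- lid: Lid: steel disc 60 mm wide, 8 thick (6 to 14 mm above the origin), with a black knob to grip: 20 mm wide from 22 to 40 mm up, on a 16 mm wide neck from 14 to 22 mm up. 0.13 kg. Foot: a plug 43 mm wide, 6 long (36 wide at its end); the shoulder round it rests on the rim below. Origin: centre of underside, z up. Seated: 74 mm above the funnel's origin.
- jar_a: A small brown glass sample jar with a white cap, 32 mm in diameter and 48 mm high, loose, standing near the middle of the work area among the parts; to be left alone. Origin: centre of its underside, z up.
- jar_b: A small brown glass sample jar with a white cap, 32 mm in diameter and 48 mm high, loose, standing in the near part of the work area, to the robot's left among the parts; to be left alone. Origin: centre of its underside, z up.
- jar_c: A small brown glass sample jar with a white cap, 32 mm in diameter and 48 mm high, loose, standing in the near part of the work area, to the robot's right among the parts; to be left alone. Origin: centre of its underside, z up.
Mind the look-alikes: they are no part of the job. What is shaped like the lid but brown is not meant.

How it is judged:
By the outcome, as a careful person would: the job done as asked, in the order asked, and still so for the second after the job is handed in, with the robot touching nothing.
It also fails if it takes over 104 s, if anything falls off the work surface, if the arm or the gripper's body presses on something with over 40 N, if the wrist force passes 120 N, or if a joint passes its speed limit or range.

## Working session

There is one attempt and no reset: what is moved stays moved. The work goes in short steps, Python scripts to look and compute and a tool call to move; the robot and the scene stay as the last step left them, time stands still between calls to the robot, and variables do not carry over. Pictures are saved under pics/ and viewed, at most 14 in all, crops included, and the job is handed in when it is done.

Besides the shell and the picture viewer there is one more tool, called after "Emit:" as a command line: name --argument value ..., lists and objects as JSON in quotes. send_rows: Moves the arm, as the interface text tells. Its arguments: {"type":"object","properties":{"deltas":{"type":"array"},"newtons":{"type":"number"}},"required":["deltas"]}

```bash
mkdir -p pics; ls; cat > h.py <<'E'
import numpy as np, cv2
from rig import sensors, imaging, order
def grab(n,f=None):
    d=imaging.grab_frame(n)
    if f: cv2.imwrite('pics/'+f,cv2.cvtColor(d['img'],cv2.COLOR_RGB2BGR))
    return d
E
python3 - <<'E'
from h import *
for n in('top','side'):
    d=grab(n,n+'0.png'); print({k:v for k,v in d.items() if k!='img'})
print(sensors.get_state())
E
```

```text
pics
{'fx': 374.79779941659524, 'fy': 374.79779941659524, 'cx': 316.42428169130335, 'cy': 202.0020985456069, 'position': array([ 0.38749851, -0.04691439,  0.78954541]), 'attitude': array([  9.36437599,  -0.46336151, -91.23322921])}
{'fx': 407.05639150625643, 'fy': 407.05639150625643, 'cx': 324.54840183604847, 'cy': 201.1767797183311, 'position': array([ 0.05842391, -0.52651481,  0.7106875 ]), 'attitude': array([ 45.49547802,  -0.42343471, -41.59514854])}
{'time': 0.1, 'joints': array([ 6.23379365e+01,  2.42809777e+01,  9.34268101e+01, -8.78857862e-04,
        6.23745827e+01, -1.08855237e+00]), 'dq': array([ 0.01775011, -0.06915222, -0.15395058,  0.10185243, -0.04037801,
        0.00449515]), 'joint_torque': array([-1.36861385e-05, -5.58420503e+01, -2.82444710e+01, -1.32350810e-04,
        3.03100249e-03,  3.51308324e-05]), 'position': array([0.27932249, 0.55851089, 0.20841505]), 'eef_rot': array([-1.79917630e+02, -7.86907710e-04,  1.53426896e+02]), 'contact_force': array([-0.0794587 , -0.00497734, -0.39835198]), 'torque': array([ 0.03196939, -0.00621776, -0.02429863]), 'grasp_force': 0.0, 'gripper_width': 0.08522676840041993}
```

View pics/top0.png

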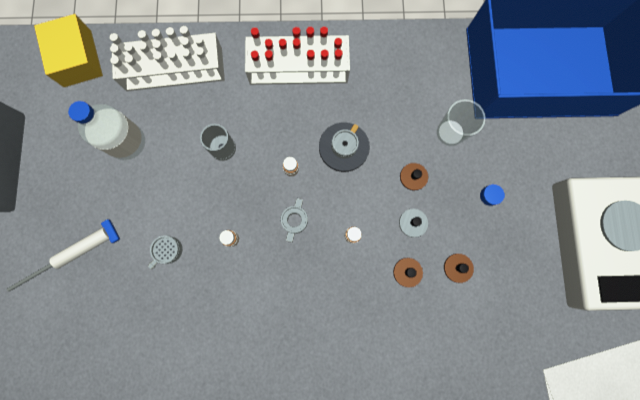

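View pics/side0.png

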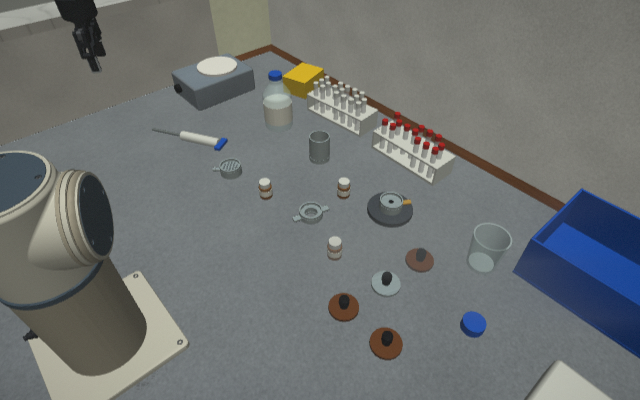

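```bash
cat >> h.py <<'E'
from scipy.spatial.transform import Rotation as R
def ray(d,u,v):
    r=R.from_euler('xyz',d['attitude'],degrees=True).as_matrix()@np.array([(u-d['cx'])/d['fx'],-(v-d['cy'])/d['fy'],-1.])
    return d['position'],r
def plane(d,u,v,z):
    p,r=ray(d,u,v); return p+r*(z-p[2])/r[2]
def proj(d,P):
    c=R.from_euler('xyz',d['attitude'],degrees=True).as_matrix().T@(np.array(P)-d['position'])
    return np.array([d['cx']+d['fx']*c[0]/-c[2], d['cy']+d['fy']*c[1]/c[2]])
E
python3 - <<'E'
from h import *
im=cv2.imread('pics/top0.png'); 
cv2.imwrite('pics/c1.png',cv2.resize(im[110:300,135:475],None,fx=2.35,fy=2.35,interpolation=cv2.INTER_CUBIC))
s=cv2.imread('pics/side0.png')
cv2.imwrite('pics/c2.png',cv2.resize(s[120:320,205:455],None,fx=3,fy=3,interpolation=cv2.INTER_CUBIC))
E
```

```text
(no output)
```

View pics/c1.png

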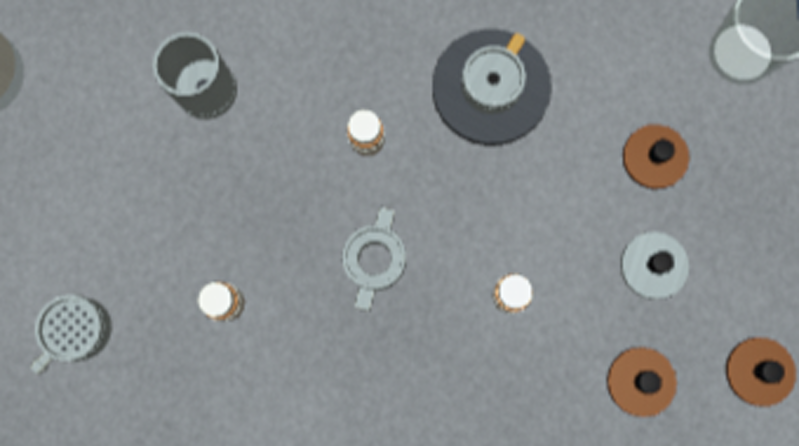

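View pics/c2.png

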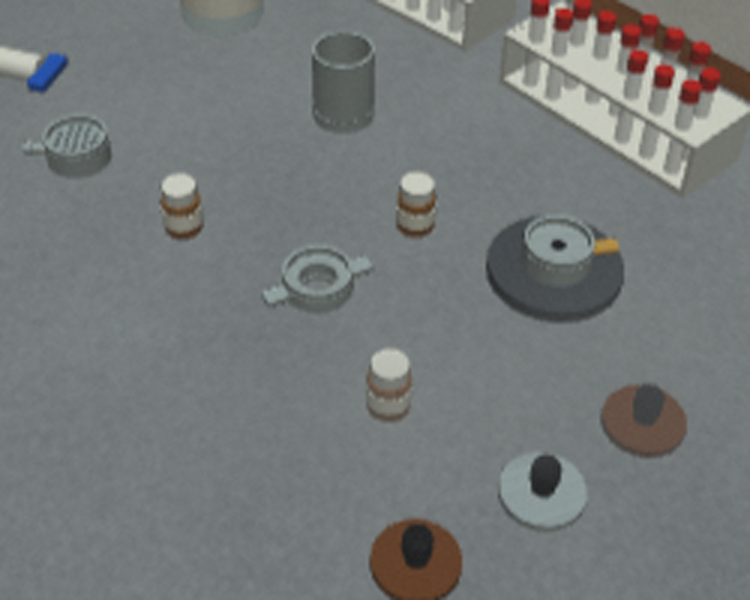

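```bash
cat > m.py <<'E'
from h import *
T=grab('top'); S=grab('side')
t={'base':(70,327,.034),'collar':(374.5,257.5,.028),'funnel':(186.5,66,.08),'lid':(655,265,.014),'knob':(661,262,.04),'station':(494,77,.04),'ja':(364.5,126,.048),'jb':(215,300,.048),'jc':(516,292,.048)}
s={'base':(76,138),'collar':(318,272),'funnel':(343.5,53),'lid':(543,489),'station':(560,245),'jb':(180,185),'ja':(417,183),'jc':(389,362)}
for k,(u,v,z) in t.items():
    p=plane(T,135+u/2.35,110+v/2.35,z); q=plane(S,205+s[k][0]/3,120+s[k][1]/3,z) if k in s else p
    print(k,(1e3*p).round(1)[:2],(1e3*q).round(1)[:2])
for k,a,b,z in [('nozzle',(70,327),(38,367),.016),('tabs',(363,302),(387,212),.018),('pipe',(508,55),(519,38),.03)]:
    d=plane(T,135+b[0]/2.35,110+b[1]/2.35,z)-plane(T,135+a[0]/2.35,110+a[1]/2.35,z if k!='nozzle' else .034)
    print(k,np.degrees(np.arctan2(d[1],d[0])))
# ellipse fits by brightness, top
g=cv2.cvtColor(T['img'],cv2.COLOR_RGB2HSV); b=T['img'].astype(int)
m=((b[...,1]-b[...,0]>5)&(b[...,1]>135)).astype('uint8')*255
for k,(u,v,z) in t.items():
    if k[0]=='j' or k=='knob': continue
    U,V=135+u/2.35,110+v/2.35; mm=np.zeros_like(m); cv2.circle(mm,(int(U),int(V)),18,255,-1); mm&=m
    c=cv2.findContours(mm,cv2.RETR_EXTERNAL,cv2.CHAIN_APPROX_NONE)[0]
    if c:
        c=max(c,key=len); e=cv2.fitEllipse(c) if len(c)>5 else None; print(k,(U,V),e, (1e3*plane(T,*e[0],z)).round(1)[:2])
E
python3 m.py
```

```text
base [422.7 248.8] [421.7 243.2]
collar [477.5  -9.9] [478.5 -13.2]
funnel [636.  143.1] [635.9 137. ]
lid [ 467.3 -257.6] [ 469.5 -259.1]
knob [ 467.1 -255.9] [ 467.1 -255.9]
station [ 634.7 -118.3] [ 632.9 -124.6]
ja [590.   -3.6] [592.3  -4.2]
jb [442.  123.2] [445.5 120.8]
jc [ 443.4 -129.6] [ 446.7 -128.7]
nozzle 134.85439120048662
tabs -15.563630052082113
pipe -33.59163971584504
base (164.7872340425532, 249.14893617021275) ((162.21530151367188, 248.94691467285156), (28.293352127075195, 31.882463455200195), 4.7824249267578125) [423.2 254. ]
collar (294.36170212765956, 219.5744680851064) ((293.30816650390625, 218.5314178466797), (29.34665298461914, 32.57994842529297), 30.66584587097168) [479.7  -7.8]
funnel (214.36170212765956, 138.08510638297872) ((212.28695678710938, 136.29469299316406), (27.50446128845215, 31.76192855834961), 47.62303924560547) [639.8 147.3]
lid (413.7234042553191, 222.7659574468085) ((413.972900390625, 221.31466674804688), (28.719419479370117, 32.8884391784668), 150.99676513671875) [ 470.3 -258.3]
station (345.2127659574468, 142.7659574468085) ((344.66937255859375, 142.22262573242188), (23.6434326171875, 26.132781982421875), 114.14300537109375) [ 635.9 -117.2]
```

Emit:
send_rows --deltas '[[[-1,16,-34,-9,0,0,-0.036],[-1,16,-34,-9,0,0,-0.036],[-1,16,-34,-9,0,0,-0.036],[-1,16,-34,-9,0,0,-0.036],[-1,16,-34,-9,0,0,-0.036],[-1,16,-34,-9,0,0,-0.036],[-1,16,-34,-9,0,0,-0.036],[-1,16,-34,-9,0,0,-0.036],[-1,15,-40,-8,0,0,-0.036],[-1,0,0,0,0,0,0],[-1,0,0,0,0,0,0]]]' --newtons 40

```text
time: 1.12
position: [0.4223, 0.2466, 0.129]
eef_rot: [-179.9, -0.0, 134.6]
contact_force: [0.0, 0.4, -0.1]
gripper_width: 0.0853
grasp_force: 0.0
```

```bash
python3 - <<'E'
from h import *
s=sensors.get_state();print(s['time'],s['position'],s['eef_rot'])
T=grab('top');S=grab('side')
a=cv2.resize(T['img'][180:300,90:240],None,fx=2.6,fy=2.6,interpolation=cv2.INTER_CUBIC)
b=cv2.resize(S['img'][100:220,150:300],None,fx=2.6,fy=2.6,interpolation=cv2.INTER_CUBIC)
cv2.imwrite('pics/c3.png',np.hstack([a,b])[...,::-1])
p=s['position']
for d in(T,S): print(proj(d,p+[0,0,-.014]),proj(d,[.4225,.246,.034]))
E
```

```text
1.1167 [0.42230083 0.24656381 0.12900205] [-1.79928525e+02 -2.17175095e-02  1.34621845e+02]
[148.27809601 247.6116243 ] [166.20976252 249.23638476]
[224.71231629 139.75337328] [230.02442168 165.35543747]
```

View pics/c3.png

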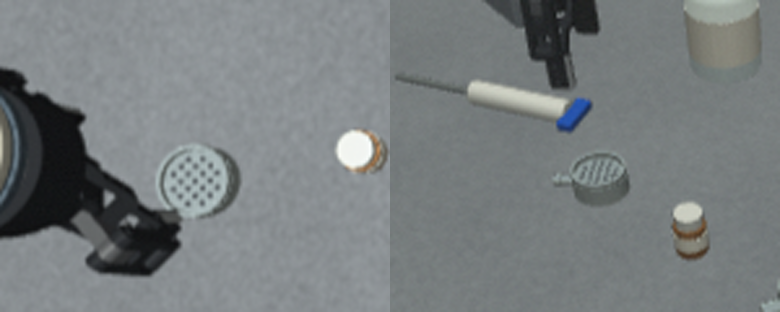

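```bash
python3 - <<'E'
from h import *
T=grab('top');S=grab('side')
p=np.array([.4223,.2466,0])
for w in(.0425,.057):
  for d in(T,S): 
    for z in (.115,.128): print(w,z,proj(d,p+[-w*.707,-w*.707,z]).round(1))
E
```

```text
0.0425 0.115 [164.4 264.3]
0.0425 0.128 [161.5 264.3]
0.0425 0.115 [220.5 150.3]
0.0425 0.128 [219.6 145.9]
0.057 0.115 [170.  270.1]
0.057 0.128 [167.2 270.2]
0.057 0.115 [219. 154.]
0.057 0.128 [218.1 149.6]
```

Emit:
send_rows --deltas '[[[-1,0,0,-25,0,0,0],[-1,0,0,-25,0,0,0],[-1,0,0,-25,0,0,0],[-1,0,0,-14,0,0,0],[-1,0,0,0,0,0,0],[-1,0,0,0,0,0,0]]]'

```text
time: 1.82
position: [0.4212, 0.2495, 0.0402]
eef_rot: [-179.9, -0.0, 135.0]
contact_force: [0.3, 0.5, 0.2]
gripper_width: 0.0852
grasp_force: 0.0
```

```bash
python3 - <<'E'
from h import *
T=grab('top');S=grab('side')
a=cv2.resize(T['img'][180:300,90:240],None,fx=2.6,fy=2.6,interpolation=cv2.INTER_CUBIC)
b=cv2.resize(S['img'][100:220,150:300],None,fx=2.6,fy=2.6,interpolation=cv2.INTER_CUBIC)
cv2.imwrite('pics/c4.png',np.hstack([a,b])[...,::-1])
E
```

```text
(no output)
```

View pics/c4.png

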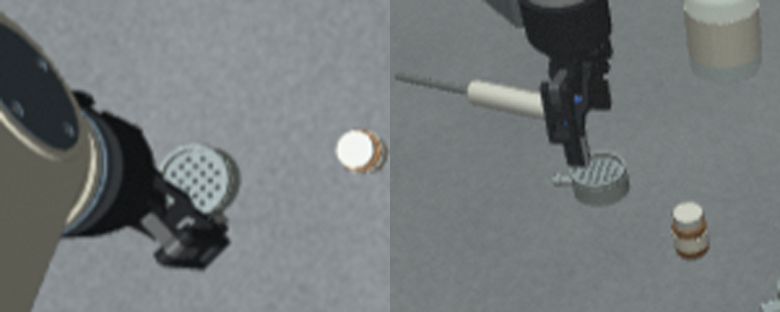

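```bash
python3 - <<'E'
from h import *
s=sensors.get_state();print(s['position'],s['joints'],s['eef_rot'])
T=grab('top');S=grab('side')
p=s['position'];M=R.from_euler('xyz',s['eef_rot'],degrees=True).as_matrix()
for n,d,o in(('T',T,(90,180,0)),('S',S,(150,100,390))):
  for y in(-.0425,.0425,-.057,.057):
    for x in(-.011,.011): print(n,y,x,[((proj(d,p+M@[x,y,z])-o[:2])*2.6+[o[2],0]).round() for z in(.001,.014)])
E
```

```text
[0.42241331 0.24970177 0.04137492] [ 2.91981242e+01  2.89820356e+01  1.15686380e+02  2.40631226e-03
  3.52401523e+01 -1.57425513e+01] [1.79911620e+02 2.34674729e-02 1.34938693e+02]
T -0.0425 -0.011 [array([239., 209.]), array([245., 209.])]
T -0.0425 0.011 [array([217., 230.]), array([224., 230.])]
T 0.0425 -0.011 [array([163., 131.]), array([170., 132.])]
T 0.0425 0.011 [array([142., 152.]), array([149., 153.])]
T -0.057 -0.011 [array([252., 222.]), array([258., 222.])]
T -0.057 0.011 [array([230., 243.]), array([236., 243.])]
T 0.057 -0.011 [array([150., 118.]), array([158., 119.])]
T 0.057 0.011 [array([129., 138.]), array([136., 140.])]
S -0.0425 -0.011 [array([596., 192.]), array([598., 202.])]
S -0.0425 0.011 [array([574., 191.]), array([576., 201.])]
S 0.0425 -0.011 [array([615., 137.]), array([617., 147.])]
S 0.0425 0.011 [array([594., 137.]), array([596., 147.])]
S -0.057 -0.011 [array([593., 201.]), array([595., 212.])]
S -0.057 0.011 [array([570., 200.]), array([572., 210.])]
S 0.057 -0.011 [array([618., 129.]), array([620., 139.])]
S 0.057 0.011 [array([597., 128.]), array([599., 138.])]
```

```bash
cat >> h.py <<'E'
def tri(T,a,S,b):
    p,r=ray(T,*a);q,s=ray(S,*b);r=r/np.linalg.norm(r);s=s/np.linalg.norm(s)
    k=np.linalg.lstsq(np.c_[r,-s],q-p,rcond=None)[0];A=p+r*k[0];B=q+s*k[1]
    return ((A+B)*500).round(1),(1e3*np.linalg.norm(A-B)).round(1)
E
python3 - <<'E'
from h import *
T=grab('top','t5.png');S=grab('side','s5.png')
print(tri(T,(176.9,270.4),S,(221.9,162.7)))
a=cv2.resize(T['img'][220:300,110:200],None,fx=4.4,fy=4.4,interpolation=cv2.INTER_CUBIC)
b=cv2.resize(S['img'][100:180,190:280],None,fx=4.4,fy=4.4,interpolation=cv2.INTER_CUBIC)
o=np.hstack([a,b]); o=np.clip(o.astype(float)*1.6,0,255).astype('uint8')
cv2.imwrite('pics/c5.png',o[...,::-1])
E
```

```text
(array([381.6, 202. ,  91.7]), np.float64(1.6))
```

View pics/c5.png

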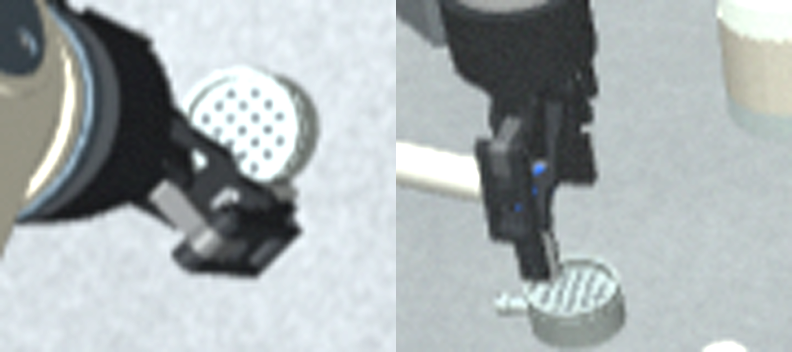

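Emit:
send_rows --deltas '[[[-1,3,-4,0,0,0,0],[-1,0,0,-7,0,0,0],[-1,0,0,-7,0,0,0],[-1,0,0,-5,0,0,0],[-1,0,0,0,0,0,0],[-1,0,0,0,0,0,0]]]'

```text
time: 2.62
position: [0.4244, 0.2443, 0.0207]
eef_rot: [-179.9, -0.0, 134.9]
contact_force: [-0.0, 0.4, 0.1]
gripper_width: 0.0854
grasp_force: 0.0
```

```bash
python3 - <<'E'
from h import *
T=grab('top');S=grab('side')
a=cv2.resize(T['img'][220:300,110:200],None,fx=4.4,fy=4.4,interpolation=cv2.INTER_CUBIC)
b=cv2.resize(S['img'][110:190,190:280],None,fx=4.4,fy=4.4,interpolation=cv2.INTER_CUBIC)
o=np.hstack([a,b]); o=np.clip(o.astype(float)*1.6,0,255).astype('uint8')
cv2.imwrite('pics/c6.png',o[...,::-1])
E
```

```text
(no output)
```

View pics/c6.png

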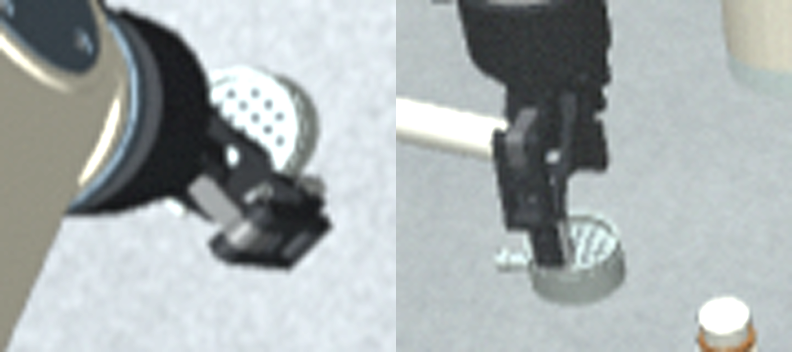

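```bash
python3 - <<'E'
from h import *
T=grab('top');S=grab('side');s=sensors.get_state();print(s['position'],s['joints'])
t=lambda u,v:(110+u/4.4,220+v/4.4)
q=lambda u,v:(190+(u-396)/4.4,110+v/4.4)
for a in((212,250),(295,268),(330,225)):
  for b in((505,222),(500,140),(535,228)): print(a,b,tri(T,t(*a),S,q(*b)))
for b in((530,265),(570,265)):
  p,r=ray(S,*q(*b))
  for z in(.02,.034,.05,.06): print(b,(1e3*plane(S,*q(*b),z)).round())
for d,f in((T,t),(S,q)): print(proj(d,[.4244,.2443,.034]),proj(d,s['position']+[0,0,.15]))
E
```

```text
[0.42504329 0.24471433 0.02153426] [ 2.85408546e+01  3.12223476e+01  1.15871833e+02 -1.17574739e-03
  3.28947788e+01 -1.63247131e+01]
(212, 250) (505, 222) (array([374.7, 236.2,  82.3]), np.float64(11.5))
(212, 250) (500, 140) (array([374. , 209.5, 152.8]), np.float64(5.5))
(212, 250) (535, 228) (array([381. , 232.1,  78.7]), np.float64(28.0))
(295, 268) (505, 222) (array([362.9, 193.9, 113.3]), np.float64(0.2))
(295, 268) (500, 140) (array([363.3, 172.2, 177.9]), np.float64(4.8))
(295, 268) (535, 228) (array([369. , 190.5, 109. ]), np.float64(15.3))
(330, 225) (505, 222) (array([370.7, 186.4, 113.3]), np.float64(21.0))
(330, 225) (500, 140) (array([370.3, 165.3, 178. ]), np.float64(23.6))
(330, 225) (535, 228) (array([377.2, 184.1, 107.5]), np.float64(5.6))
(530, 265) [400. 261.  20.]
(530, 265) [394. 245.  34.]
(530, 265) [386. 227.  50.]
(530, 265) [381. 216.  60.]
(570, 265) [418. 246.  20.]
(570, 265) [411. 230.  34.]
(570, 265) [403. 212.  50.]
(570, 265) [397. 201.  60.]
[167.10665834 248.25967687] [134.46937681 244.42379943]
[231.0063031  165.36351709] [222.19717416 120.05419386]
```

Emit:
send_rows --deltas '[[[0.2,0,0,0,0,0,0],[1,0,0,0,0,0,0],[1,0,0,0,0,0,0],[1,0,0,0,0,0,0],[1,0,0,0,0,0,0],[1,0,0,0,0,0,0]]]' --newtons 40

```text
time: 3.32
position: [0.4249, 0.2446, 0.0215]
eef_rot: [180.0, 0.0, 134.9]
contact_force: [-0.4, -0.5, 0.5]
gripper_width: 0.012
grasp_force: 0.0
```

```bash
python3 - <<'E'
from h import *
T=grab('top','t7.png');S=grab('side','s7.png');s=sensors.get_state();p=s['position'];print(p,s['gripper_width'])
g=S['img'].max(2)
for v in range(140,180,2): print(v,' '.join('%3d'%x for x in g[v,212:250:2]))
for z in(.007,.034,.05,.06): print(z,proj(S,[p[0],p[1],z]))
E
```

```text
[0.42494039 0.2446277  0.02145693] 0.00022579996271574002
140 205 204 204  80  98  54  35  33  32  37  37  39  97 122 122 123 124 123 123
142 185 190 166  87  97  49  36  35  33  38  39  43 121 123 121 122 127 126 123
144 143 155 135 102  95  45  43  47  48  37  33  67 123 125 125 127 127 126 122
146 106  79  52  95 101  50  53  54  38  37  35  41 127 123 124 126 127 126 125
148 120  56  50  83  84  50  44  33  36  36  36  71 128 128 127 125 125 123 124
150 124  94  36  51  49  39  38  35  33  37  35  99 129 126 127 128 126 123 130
152 123 126  87  35  43  46  32  32  34  38  35  79 128 126 126 125 125 127 127
154 122 123 124  96  34  39  41  38  32  41  73  49 129 125 126 127 127 129 129
156 125 124 123 125  98  94  81  36  40  37  94  40 127 125 126 129 129 126 127
158 123 123 123 125 127 126 125  41  40  39  94  43 136 130 129 130 129 128 123
160 123 125 127 128 125 138 134  43  47  38  72  57  88 143 127 130 130 130 127
162 127 126 127 126 142  87 115  68  42  40  52  79 153  97 138 127 126 129 127
164 125 124 127 127 129 131 124 136  84  70  77 106 145 155 125 127 129 125 125
166 122 136 118 123 130 156 103 137 154 115 148 144 110 154  83 127 125 129 126
168 138 154 157 160 134 144 127 122 152 119 109 150 148 100  90 126 128 128 127
170 119 110 109 113  84 109 145 121 129 148 141 122  97  95  79 120 128 127 126
172 124 125 124 124 102  86  95  95 103 102  98 109  94  90  79 116 129 125 125
174 123 124 126 121 124  86  87  94  94  95  97  95  94  89  84 123 127 128 124
176 127 125 127 127 127  92  88  92  95  97  97  96  94  98 122 126 124 124 125
178 125 128 125 127 123 124 107 101  98  96 102 104 115 126 127 127 129 127 128
0.007 [232.68289437 173.12647116]
0.034 [231.11625627 165.21565005]
0.05 [230.16114484 160.39276484]
0.06 [229.5537365  157.32562465]
```

Emit:
send_rows --deltas '[[[-1,0,0,0,0,0,0],[-1,0,0,0,0,0,0],[-1,0,0,0,0,0,0],[-1,0,0,0,0,0,0],[-1,0,0,0,0,0,0],[-1,0,0,0,0,0,0],[-1,0,0,-10,0,0,0],[-1,0,0,-10,0,0,0],[-1,0,0,-7,0,0,0],[-1,0,0,0,0,0,0]]]'

```text
time: 4.25
position: [0.4237, 0.2439, -0.0075]
eef_rot: [-179.8, -0.1, 134.9]
contact_force: [0.2, -0.6, -0.8]
gripper_width: 0.085
grasp_force: 0.0
```

```bash
python3 - <<'E'
from h import *
S=grab('side');s=sensors.get_state();p=s['position'];print(p,s['gripper_width'])
g=S['img'].max(2)
for v in range(154,184,2): print(v,' '.join('%3d'%x for x in g[v,212:250:2]))
for z in(.009,.022,.034): print(z,proj(S,[p[0]-.03,p[1]-.03,z]))
E
```

```text
[ 0.42398054  0.24409675 -0.00689464] 0.08561607423149624
154 123  56  41  62  61  39  32  75 111  52  34  37  39  35 126 127 129 129 128
156 123  83  42  61  61  39  36  73  78  51  37  35  38  38 126 127 128 125 126
158 124  90  40  46  48  43  42  42  50  49  81 132 126 115 129 127 129 129 124
160 126 126  43  44  44  42  40  45  52  70 107 112  88 141 128 129 130 129 129
162 130 127  43  40  40  39  37  32  53 118 131 124 153  96 139 129 129 129 127
164 126 123  47  36  47  60  39  36  53  79 155 128 146 154 126 126 128 125 125
166 122 136  51  35  49  49  40  35  44  89 149 146 109 153  83 128 127 128 126
168 139 155  98  42  54  53  45  37  42  95 109 154 147 102  87 124 127 130 128
170 120 112  81  41  44  47  40  35  73  75 142 124  96  96  80 122 128 131 127
172 125 126 123 110  79  44  40  39  54  81  98 108  93  88  80 116 127 125 125
174 123 124 123 122 123  69  42  37  34  88  98  93  93  92  87 123 126 126 125
176 125 124 125 127 125  99  39  40  36  93  90  95  95  98 124 126 127 125 125
178 125 128 128 127 125 124  43  43  36  95  93 103 114 126 128 128 129 127 128
180 124 125 125 126 127 123 122 100 103 109 125 128 126 130 129 126 124 126 125
182 123 123 122 126 127 126 124 127 129 127 122 123 124 128 123 125 122 121 125
0.009 [228.7182216  183.54772923]
0.022 [227.91259586 179.74759033]
0.034 [227.15625195 176.17991401]
```

Emit:
send_rows --deltas '[[[-1,0,0,-8,0,0,0],[-1,0,0,0,0,0,0],[1,0,0,0,0,0,0],[1,0,0,0,0,0,0],[1,0,0,0,0,0,0],[1,0,0,0,0,0,0],[1,0,0,0,0,0,0]]]' --newtons 50

```text
time: 4.88
position: [0.4264, 0.2455, -0.0125]
eef_rot: [179.8, 0.0, 134.9]
contact_force: [1.5, 0.7, 4.5]
gripper_width: 0.055
grasp_force: 51.8
```

Emit:
send_rows --deltas '[[[1,0,0,25,0,0,0],[1,0,0,38,0,0,0],[1,0,0,38,0,0,0],[1,19,-33,5,0,0,0],[1,19,-33,0,0,0,0],[1,19,-33,0,0,0,0],[1,19,-33,0,0,0,0],[1,19,-33,0,0,0,0],[1,19,-33,0,0,0,0],[1,19,-33,0,0,0,0],[1,19,-33,0,0,0,0]]]'

```text
time: 5.8
position: [0.5769, -0.0213, 0.0924]
eef_rot: [-180.0, -0.0, 134.9]
contact_force: [-0.1, 0.3, -2.2]
gripper_width: 0.0548
grasp_force: 54.7
```

Emit:
send_rows --deltas '[[[1,19,-33,0,0,0,0],[1,19,-33,0,0,0,0],[1,19,-33,0,0,0,0],[1,1,-4,-20,0,0,0],[1,0,0,0,0,0,0],[1,0,0,0,0,0,0],[1,0,0,0,0,0,0]]]'

```text
time: 6.38
position: [0.634, -0.1217, 0.0724]
eef_rot: [-180.0, -0.1, 134.9]
contact_force: [-0.1, 0.5, -2.2]
gripper_width: 0.0545
grasp_force: 54.6
```

```bash
python3 - <<'E'
from h import *
T=grab('top');S=grab('side');s=sensors.get_state();p=s['position'];print(p,s['gripper_width'],s['time'])
a=cv2.resize(T['img'][90:190,260:390],None,fx=3,fy=3,interpolation=cv2.INTER_CUBIC)
b=cv2.resize(S['img'][130:230,330:460],None,fx=3,fy=3,interpolation=cv2.INTER_CUBIC)
o=np.hstack([a,b]); o=np.clip(o.astype(float)*1.5,0,255).astype('uint8')
cv2.imwrite('pics/c9.png',o[...,::-1])
E
```

```text
[ 0.63481833 -0.12140211  0.07312435] 0.0546274315783516 6.4833
```

View pics/c9.png

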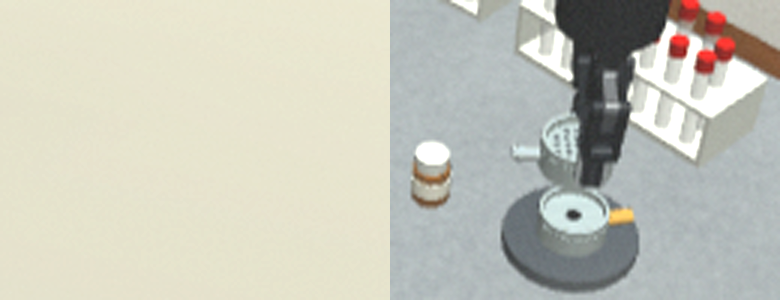

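Emit:
send_rows --deltas '[[[1,2.5,-1,-15,0,0,0],[1,0,0,-15,0,0,0],[1,0,0,-8,0,0,0],[1,0,0,-4,0,0,0],[1,0,0,-4,0,0,0],[1,0,0,0,0,0,0],[1,0,0,0,0,0,0]]]'

```text
time: 7.07
position: [0.6378, -0.1234, 0.0264]
eef_rot: [180.0, 0.0, 134.9]
contact_force: [1.1, 0.1, -2.4]
gripper_width: 0.0546
grasp_force: 54.7
```

```bash
python3 - <<'E'
from h import *
S=grab('side','s10.png');s=sensors.get_state();p=s['position'];print(p,s['contact_force'],s['torque'])
b=cv2.resize(S['img'][150:230,350:450],None,fx=6,fy=6,interpolation=cv2.INTER_CUBIC)
o=np.clip(b.astype(float)*1.5,0,255).astype('uint8')
cv2.imwrite('pics/c10.png',o[...,::-1])
E
```

```text
[ 0.63782362 -0.12341667  0.02641114] [ 1.94287591 -0.06090948 -2.55126745] [-0.02943463 -0.10839336  0.04732958]
```

View pics/c10.png

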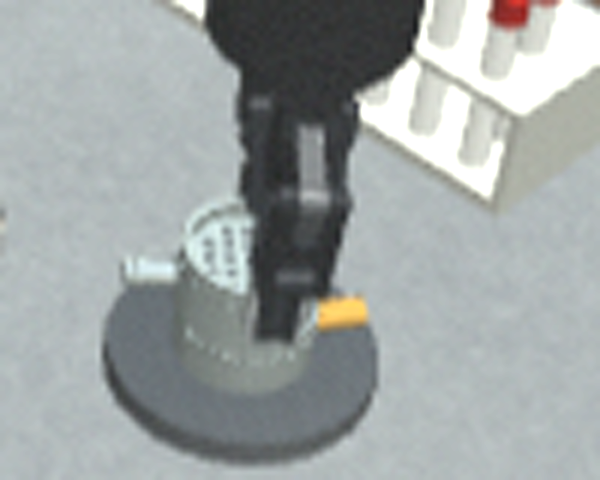

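Emit:
send_rows --deltas '[[[1,0,0,-2,0,0,0],[1,0,0,-2,0,0,0],[1,0,0,-2,0,0,0],[1,0,0,0,0,0,0],[1,0,0,0,0,0,0]]]'

```text
time: 7.53
position: [0.6404, -0.1231, 0.0216]
eef_rot: [179.8, 0.3, 134.8]
contact_force: [5.4, 3.6, 0.7]
gripper_width: 0.0544
grasp_force: 54.9
```

Emit:
send_rows --deltas '[[[1,3,2,0,0,0,0],[1,0,0,0,0,0,0],[1,0,0,-1.5,0,0,0],[1,0,0,0,0,0,0],[1,0,0,0,0,0,0]]]'

```text
time: 7.95
position: [0.6413, -0.122, 0.0215]
eef_rot: [180.0, 0.1, 134.9]
contact_force: [-5.2, -1.1, 18.1]
gripper_width: 0.0545
grasp_force: 56.6
```

Emit:
send_rows --deltas '[[[-1,0,0,1,0,0,0],[-1,0,0,0,0,0,0],[-1,0,0,0,0,0,0],[-1,0,0,0,0,0,0],[-1,0,0,0,0,0,0],[-1,0,0,15,0,0,0],[-1,0,0,35,0,0,0],[-1,0,0,35,0,0,0],[-1,-26,18,5,0,0,0.084],[-1,-26,18,0,0,0,0.084],[-1,-26,18,0,0,0,0.084],[-1,-26,18,0,0,0,0.084]]]'

```text
time: 8.95
position: [0.5356, -0.0488, 0.1113]
eef_rot: [180.0, 0.1, 154.3]
contact_force: [0.8, -0.2, -0.0]
gripper_width: 0.0853
grasp_force: 0.0
```

Emit:
send_rows --deltas '[[[-1,-26,18,0,0,0,0.084],[-1,-28,19,-20,0,0,0.085],[-1,0,0,-35,0,0,0],[-1,0,0,-20,0,0,0],[-1,0,0,0,0,0,0],[-1,0,0,0,0,0,0]]]'

```text
time: 9.45
position: [0.4823, -0.0123, 0.0351]
eef_rot: [-180.0, -0.1, 163.8]
contact_force: [-0.2, -0.2, 0.9]
gripper_width: 0.0856
grasp_force: 0.0
```

```bash
python3 - <<'E'
from h import *
T=grab('top','t11.png');S=grab('side','s11.png');s=sensors.get_state();p=s['position'];print(p,s['eef_rot'],s['time'])
print(proj(S,[.4825,-.0125,.028]),proj(S,p))
a=cv2.resize(S['img'][150:230,350:450],None,fx=3.9,fy=3.9,interpolation=cv2.INTER_CUBIC)
b=cv2.resize(S['img'][160:240,260:360],None,fx=3.9,fy=3.9,interpolation=cv2.INTER_CUBIC)
o=np.hstack([a,b]); o=np.clip(o.astype(float)*1.5,0,255).astype('uint8')
cv2.imwrite('pics/c11.png',o[...,::-1])
E
```

```text
[ 0.48379632 -0.01256464  0.03629407] [1.79972329e+02 1.14192083e-01 1.63777281e+02] 9.55
[312.1093635 209.6952002] [312.50170624 206.96047954]
```

View pics/c11.png

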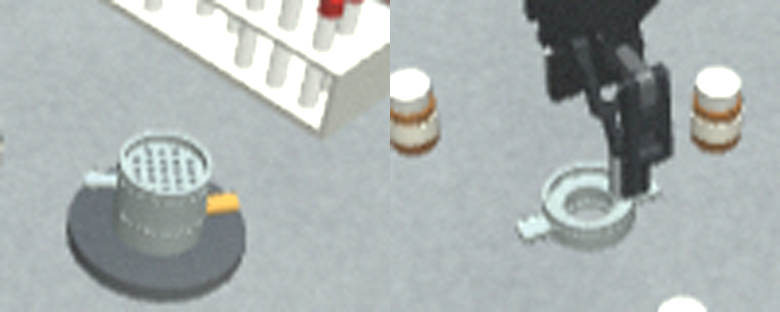

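```bash
python3 - <<'E'
from h import *
S=grab('side')
for z in(.052,.064): 
  q=(proj(S,[.483-.012,-.0125-.041,z])-[260,160])*3.9+[390,0]; print(q)
print((proj(S,[.483,-.0125,.028])-[260,160])*3.9+[390,0])
E
```

```text
[623.69025117 212.57578166]
[623.67801196 197.98041405]
[593.86115393 193.4188953 ]
```

Emit:
send_rows --deltas '[[[-1,-1.5,1.3,-15,0,0,0],[-1,0,0,-20,0,0,0],[-1,0,0,-13,0,0,0],[-1,0,0,0,0,0,0],[1,0,0,0,0,0,0],[1,0,0,0,0,0,0],[1,0,0,0,0,0,0],[1,0,0,0,0,0,0],[1,0,0,0,0,0,0],[1,0,0,0,0,0,0]]]' --newtons 50

```text
time: 10.43
position: [0.4822, -0.0111, -0.0111]
eef_rot: [180.0, 0.2, 163.8]
contact_force: [-1.9, 0.1, 11.2]
gripper_width: 0.0546
grasp_force: 50.3
```

Emit:
send_rows --deltas '[[[1,0,0,20,0,0,0],[1,0,0,35,0,0,0],[1,0,0,35,0,0,0],[1,25,-18,10,0,0,0],[1,26,-18,0,0,0,0],[1,27,-19,0,0,0,0],[1,27,-19,0,0,0,0],[1,27,-19,0,0,0,0],[1,26,-18,-5,0,0,0],[1,0,0,-15,0,0,0],[1,0,0,0,0,0,0],[1,0,0,0,0,0,0]]]'

```text
time: 11.43
position: [0.6375, -0.1219, 0.0666]
eef_rot: [-180.0, -0.2, 163.8]
contact_force: [-0.3, 0.6, -1.5]
gripper_width: 0.0546
grasp_force: 53.6
```

Emit:
send_rows --deltas '[[[1,2.5,0,-5,0,0,0],[1,0,0,-4,0,0,0],[1,0,0,-3,0,0,0],[1,0,0,-2,0,0,0],[1,0,0,0,0,0,0],[1,0,0,0,0,0,0]]]'

```text
time: 11.93
position: [0.6422, -0.1218, 0.0551]
eef_rot: [180.0, 0.1, 163.8]
contact_force: [-3.0, 0.8, 10.9]
gripper_width: 0.0542
grasp_force: 54.7
```

Emit:
send_rows --deltas '[[[1,-3,0,0,0,0,0],[1,0,0,0,0,0,0],[1,0,0,0,0,0,0]]]'

```text
time: 12.18
position: [0.6402, -0.1212, 0.055]
eef_rot: [179.9, 0.2, 163.8]
contact_force: [1.9, 3.6, 6.8]
gripper_width: 0.0544
grasp_force: 54.3
```

```bash
python3 - <<'E'
from h import *
S=grab('side','s12.png');s=sensors.get_state();print(s['position'],s['contact_force'],s['torque'])
b=cv2.resize(S['img'][150:230,350:450],None,fx=6,fy=6,interpolation=cv2.INTER_CUBIC)
o=np.clip(b.astype(float)*1.5,0,255).astype('uint8')
cv2.imwrite('pics/c12.png',o[...,::-1])
E
```

```text
[ 0.64022414 -0.12120532  0.05499839] [1.39754383 4.25529854 6.93794335] [ 0.5592035  -0.32820996  0.0376336 ]
```

View pics/c12.png

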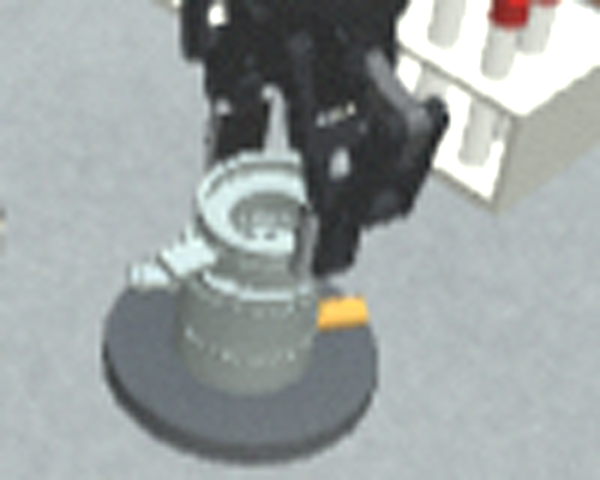

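Emit:
send_rows --deltas '[[[1,-1,1,2,0,0,0],[1,-2,3,0,0,0,0],[1,0,0,0,0,0,0],[1,0,0,-2,0,0,0],[1,0,0,-1,0,0,0],[1,0,0,-1,0,0,0],[1,0,0,0,0,0,0],[1,0,0,0,0,0,0]]]'

```text
time: 12.9
position: [0.6354, -0.1181, 0.051]
eef_rot: [180.0, -0.0, 163.8]
contact_force: [-0.8, 0.8, 2.8]
gripper_width: 0.0544
grasp_force: 54.0
```

Emit:
send_rows --deltas '[[[1,0,0,-1.5,0,0,0],[1,0,0,0,0,0,0],[1,0,0,0,0,0,0]]]'

```text
time: 13.15
position: [0.6356, -0.1181, 0.0509]
eef_rot: [180.0, 0.0, 163.8]
contact_force: [-3.6, 1.0, 13.9]
gripper_width: 0.0544
grasp_force: 54.9
```

Emit:
send_rows --deltas '[[[-1,0,0,1,0,0,0],[-1,0,0,0,0,0,0],[-1,0,0,0,0,0,0],[-1,0,0,0,0,0,0],[-1,0,0,0,0,0,0],[-1,0,0,15,0,0,0],[-1,0,0,35,0,0,0],[-1,0,30,5,0,0,0],[-1,0,38,0,0,0,0],[-1,0,38,0,0,0,0],[-1,0,38,0,0,0,0],[-1,0,38,0,0,0,0]]]'

```text
time: 14.15
position: [0.6352, 0.0654, 0.1054]
eef_rot: [-180.0, -0.0, 163.8]
contact_force: [0.4, -0.5, -0.1]
gripper_width: 0.0856
grasp_force: 0.0
```

Emit:
send_rows --deltas '[[[-1,0,38,0,0,0,0],[-1,2,38,0,0,0,0],[-1,0,3,0,0,0,0],[-1,0,0,0,0,0,0],[-1,0,0,0,0,0,0]]]'

```text
time: 14.57
position: [0.6371, 0.1428, 0.1051]
eef_rot: [-180.0, -0.0, 163.9]
contact_force: [-1.1, -0.1, -0.2]
gripper_width: 0.0853
grasp_force: 0.0
```

```bash
python3 - <<'E'
from h import *
S=grab('side','s13.png');s=sensors.get_state();p=s['position'];print(p,s['eef_rot'],s['time'])
print((proj(S,[.638,.143,.08])-[290,90])*3.9+[390,0],(proj(S,p+[-.012,-.041,.028])-[290,90])*3.9+[390,0])
a=cv2.resize(S['img'][150:230,350:450],None,fx=3.9,fy=3.9,interpolation=cv2.INTER_CUBIC)
b=cv2.resize(S['img'][90:170,290:390],None,fx=3.9,fy=3.9,interpolation=cv2.INTER_CUBIC)
o=np.hstack([a,b]); o=np.clip(o.astype(float)*1.5,0,255).astype('uint8')
cv2.imwrite('pics/c13.png',o[...,::-1])
E
```

```text
[0.63717113 0.14200328 0.1051237 ] [-1.79961208e+02 -3.03926419e-02  1.63782373e+02] 14.6167
[501.53918341 180.80032948] [529.4479269  148.90042418]
```

View pics/c13.png

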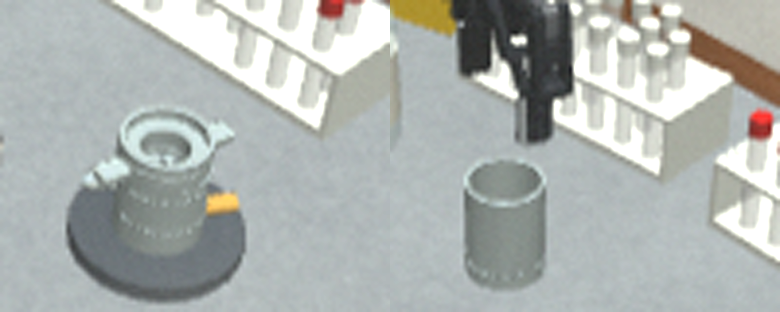

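Emit:
send_rows --deltas '[[[-1,1,1,-25,0,0,0],[-1,0,0,-30,0,0,0],[-1,0,0,-26,0,0,0],[-1,0,0,0,0,0,0],[1,0,0,0,0,0,0],[1,0,0,0,0,0,0],[1,0,0,0,0,0,0],[1,0,0,0,0,0,0],[1,0,0,0,0,0,0],[1,0,0,0,0,0,0]]]' --newtons 50

```text
time: 15.45
position: [0.6401, 0.1439, 0.0267]
eef_rot: [179.9, 0.2, 163.8]
contact_force: [0.3, -1.5, 8.1]
gripper_width: 0.0543
grasp_force: 52.9
```

Emit:
send_rows --deltas '[[[1,0,0,20,0,0,0],[1,0,0,35,0,0,0],[1,0,0,35,0,0,0],[1,0,0,35,0,0,0],[1,0,-37,0,0,0,0],[1,0,-37,0,0,0,0],[1,0,-37,0,0,0,0],[1,0,-37,0,0,0,0],[1,-1,-37,0,0,0,0],[1,-1,-37,0,0,0,0],[1,0,-37,0,0,0,0],[1,0,-2,0,0,0,0]]]'

```text
time: 16.45
position: [0.6362, -0.123, 0.1502]
eef_rot: [-179.9, 0.1, 163.6]
contact_force: [0.0, 0.6, -2.0]
gripper_width: 0.0544
grasp_force: 54.1
```

Emit:
send_rows --deltas '[[[1,0,0,-15,0,0,0],[1,0,0,-12,0,0,0],[1,0,0,0,0,0,0],[1,0,0,0,0,0,0]]]'

```text
time: 16.78
position: [0.6355, -0.1162, 0.1215]
eef_rot: [-180.0, -0.1, 163.8]
contact_force: [-0.0, -0.5, -1.6]
gripper_width: 0.0545
grasp_force: 54.1
```

```bash
python3 - <<'E'
from h import *
S=grab('side','s14.png');s=sensors.get_state();p=s['position'];print(p,s['contact_force'],s['time'])
# left silhouette of the stack: brightness rows, cols 372-400
g=S['img'].max(2)
for v in range(140,212,3): print(v,' '.join('%3d'%x for x in g[v,370:412]))
for z in(.04,.068,.09,.12,.17): print(z,proj(S,[.636-.028*.74,-.118+.028*.67,z]).round(1))
E
```

```text
[ 0.6362181  -0.11627036  0.1222634 ] [ 0.10827189  0.94423811 -2.43576034] 16.8333
140 127 125 106 114 118 121 119 120 118 118 106 118 128 141  89  40  35  35  34  37  41  39  39  35  46 144 174 176  81  37  34  34  44  46  36  30  29  35  33  33  32  32
143 126 121 107 116 118 117 133 164 177 180 137 142 148 148 156 117  95 137  57  39  36  43  40  41  38  33 173 204 162  46  32  34  44  42  99 133 150 160 183 173  79  43
146 127 116 105 158 193 205 208 207 207 161 140 146 150 149 173  93  72  37  29  33  36  60  77  98  95 108 122 124 156  49  35  34  41  39  45  44  47  44  46  44  45  46
149 128 130 129 124 114 106 105 140 184 198 205 196 197 207 162  77  75 114 146 125  90  95  93  96  95  95  96  96  95  73  52  34  39  41  44  45  43  71 125  78  37  34
152 130 128 132 133 132 128 127 129 120 113 106 105 140 184 169 112 156  82  84  88  90  95  96  96  97  97  96  95  94  92  92  65  32  35  39  43  50  77 112 132  47  31
155 130 127 128 128 128 129 132 131 129 131 130 132 130 119  89  96 155 102  88  91  92  94  94  96  96  95  94  94  95  92  90  79  37  34  35  44  45  46 
[... 2507 characters left out ...]
  94  94  94  97  98  95  96 102 110  91 116 103  89 127 138 160 160 177 181 178 159 128
203  82  80  81  80  79  80  80  79  79  70  74  80  83  84  87  89  89  92  91  95  95  95  98  96  98  97 100 100  96  98  97  91  95 161 160 159 153 147 143 137 130 117
206  81  79  79  80  81  79  82  80  75  73  76  94  99  92  88  90  89  93  93  95  94  97  97  97  98  98  96  99  99  98 101 105  79  83  84  81  83  83  83  82  82  84
209  81  81  80  80  83  79  81  80  78  79  78  82  83  84  86  89  85 113 107 102  97 102 103 103  99 105 109  99 117  96  92  85  82  80  85  84  82  84  83  82  81  82
0.04 [378.6 199.4]
0.068 [379.8 190.8]
0.09 [380.8 183.7]
0.12 [382.2 173.7]
0.17 [384.7 155.9]
```

Emit:
send_rows --deltas '[[[1,1,-2,0,0,0,0],[1,0,0,-4,0,0,0],[1,0,0,-3,0,0,0],[1,0,0,-2,0,0,0],[1,0,0,-2,0,0,0],[1,0,0,0,0,0,0],[1,0,0,0,0,0,0]]]'

```text
time: 17.42
position: [0.637, -0.1191, 0.1112]
eef_rot: [-180.0, -0.0, 163.8]
contact_force: [0.2, 0.5, -1.6]
gripper_width: 0.054
grasp_force: 54.1
```

Smooth entry; push the last bit.

Emit:
send_rows --deltas '[[[1,0,0,-1,0,0,0],[1,0,0,-1,0,0,0],[1,0,0,-1,0,0,0],[1,0,0,0,0,0,0],[1,0,0,0,0,0,0]]]'

```text
time: 17.83
position: [0.6383, -0.1195, 0.1107]
eef_rot: [-180.0, 0.1, 163.8]
contact_force: [-5.2, 0.0, 12.2]
gripper_width: 0.0543
grasp_force: 55.2
```

Emit:
send_rows --deltas '[[[-1,0,0,1.5,0,0,0],[-1,0,0,0,0,0,0],[-1,0,0,0,0,0,0],[-1,0,0,0,0,0,0],[-1,0,0,0,0,0,0],[-1,0,0,15,0,0,0],[-1,0,0,30,0,0,0],[-1,0,0,25,0,0,0],[-1,-27,-22,0,0,0,0],[-1,-28,-23,0,0,0,0],[-1,-28,-23,0,0,0,0],[-1,-28,-23,0,0,0,0]]]'

```text
time: 18.83
position: [0.5252, -0.2106, 0.1799]
eef_rot: [-180.0, 0.0, 163.8]
contact_force: [0.4, -0.6, 0.2]
gripper_width: 0.0853
grasp_force: 0.0
```

Emit:
send_rows --deltas '[[[-1,-28,-23,0,0,0,0],[-1,-27,-22,-30,0,0,0],[-1,0,0,-35,0,0,0],[-1,0,0,-35,0,0,0],[-1,0,0,-17,0,0,0],[-1,0,0,0,0,0,0],[-1,0,0,0,0,0,0]]]'

```text
time: 19.42
position: [0.4735, -0.2528, 0.0651]
eef_rot: [180.0, -0.1, 163.8]
contact_force: [0.2, -0.1, 0.4]
gripper_width: 0.0855
grasp_force: 0.0
```

```bash
python3 - <<'E'
from h import *
S=grab('side','s15.png');s=sensors.get_state();p=s['position'];print(p,s['eef_rot'],s['time'])
b=S['img'][130:330,310:460]
o=cv2.resize(b,None,fx=3,fy=3,interpolation=cv2.INTER_CUBIC)
o=np.clip(o.astype(float)*1.5,0,255).astype('uint8')
cv2.imwrite('pics/c15.png',o[...,::-1])
f=lambda P:((proj(S,P)-[310,130])*3).round()
print(f(p+[0,0,.015]),f(p+[-.012,-.041,.028]),f(p+[.012,.041,.028]),f([.4705,-.256,.014]),f([.4705,-.256,.04]))
E
```

```text
[ 0.47450432 -0.25321264  0.06624831] [-1.79994704e+02  2.14073211e-02  1.63806138e+02] 19.4667
[238. 389.] [278. 427.] [206. 329.] [226. 455.] [230. 433.]
```

View pics/c15.png

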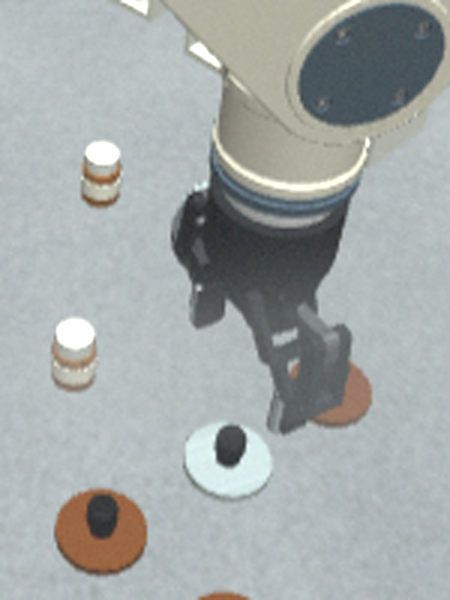

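Emit:
send_rows --deltas '[[[-1,-3.5,-3,0,0,0,0],[-1,0,0,-30,0,0,0],[-1,0,0,-20,0,0,0],[-1,0,0,-10,0,0,0],[-1,0,0,0,0,0,0],[1,0,0,0,0,0,0],[1,0,0,0,0,0,0],[1,0,0,0,0,0,0],[1,0,0,0,0,0,0],[1,0,0,0,0,0,0],[1,0,0,0,0,0,0],[1,0,0,0,0,0,0]]]' --newtons 40

```text
time: 20.47
position: [0.4709, -0.2563, 0.0065]
eef_rot: [-180.0, 0.1, 163.8]
contact_force: [-1.0, -1.2, 5.9]
gripper_width: 0.0179
grasp_force: 38.9
```

Emit:
send_rows --deltas '[[[1,0,0,15,0,0,0],[1,0,0,30,0,0,0],[1,0,0,35,0,0,0],[1,0,0,35,0,0,0],[1,0,0,35,0,0,0],[1,0,0,35,0,0,0],[1,27,23,0,0,0,0],[1,28,23,0,0,0,0],[1,28,23,0,0,0,0],[1,28,23,0,0,0,0],[1,28,23,0,0,0,0],[1,27,23,0,0,0,0]]]'

```text
time: 21.47
position: [0.6374, -0.1166, 0.1907]
eef_rot: [-180.0, -0.0, 163.8]
contact_force: [0.2, -0.1, -0.3]
gripper_width: 0.0178
grasp_force: 39.5
```

Emit:
send_rows --deltas '[[[1,0,0,-5,0,0,0],[1,0,0,0,0,0,0],[1,0,0,0,0,0,0],[1,0,0,0,0,0,0]]]'

```text
time: 21.8
position: [0.6353, -0.1187, 0.1854]
eef_rot: [-180.0, -0.1, 163.8]
contact_force: [0.1, 0.0, -0.6]
gripper_width: 0.0178
grasp_force: 39.5
```

```bash
python3 - <<'E'
from h import *
S=grab('side','s16.png');s=sensors.get_state();p=s['position'];print(p,s['contact_force'],s['time'],s['gripper_width'])
g=S['img'].max(2)
for v in range(122,182,3): print(v,' '.join('%3d'%x for x in g[v,374:420]))
d=np.array([.74,-.67,0])
for r,z in((.03,p[2]+.001),(.03,p[2]+.008),(.028,.164),(.028,.13),(.028,.1)): print(r,z,proj(S,[.6365,-.1185,z]-d*r).round(1),proj(S,[.6365,-.1185,z]+d*r).round(1))
E
```

```text
[ 0.63542073 -0.11889036  0.18575645] [-0.0162673  -0.66788492 -1.03406597] 21.85 0.018238607176367456
122 116 115 116 124 125 125 125 127  83  91  98 102 104  99 177 191 187 195 193  88  40  33  36  34  38  33  36  36  36  32  31  38  35  37  38  59  53  36  33  32  35  32  31  30  31  31
125 117 117 120 126 124 126 129 142 109 110 113 116 118 157 203 193 104 151 158 158  76 104 139  83  43  39  40  39  34  35  32  33  35  39 113 115  64  37  35  33  35  35  32  34  30  34
128 124 127 141 179 166 191 205 166 137 143 147 148 155 204 206 140  89  95 102  89  65  61  34  36  35  35  35  36  36  37  32  35  38  34  33  31  33  33  32  31  29  31  32  32  34  32
131 184 198 205 205 205 207 206 149 140 147 148 148 175 206 207 158 137 143 147  91  76  42  31  29  36  35  36  42  85  39  34  35  36  36  31  35  35  31  34  33  33  36  42  41  41  35
134 115 116 110 108 140 185 197 207 176 179 179 186 205 206 206 132 138 148 148  92  74  38  36  34  33  36  35  54  75  96  74  36  32  32  38  33  29  33  52  72  77 104 103 101 109 107
137 118 120 119 119 119 120 106 108 106 140 184 197 206 2
[... 2283 characters left out ...]
 94  92  94  96  98  97 100  99  98  98  98  96  95  92  88 125 125 123 115 108 105 124 159 191 206 197
176 126 127 125 127 128 127 124 125 110  75  75  79  82  83  87  88  91  90  93  94  93  94  96  98  99 100  97  98  98  95  95  95  92  90 114 127 128 126 127 126 128 126 119 109 107 106
179 125 126 125 125 126 128 131 128 101  74  77  77  83  84  90  89  92  91  92  93  93  95  96  99 100 100  98  99 100  96  92  95  92  92 124 125 124 127 130 129 126 124 126 127 125 126
0.03 0.1867564457330922 [385.  149.7] [413.4 150. ]
0.03 0.1937564457330922 [385.4 147. ] [413.9 147.3]
0.028 0.164 [384.7 158.2] [410.7 158.5]
0.028 0.13 [383.  170.3] [408.3 170.6]
0.028 0.1 [381.6 180.5] [406.3 180.7]
```

Emit:
send_rows --deltas '[[[1,1,-1,-6,0,0,0],[1,0,0,-5,0,0,0],[1,0,0,-3,0,0,0],[1,0,0,-2,0,0,0],[1,0,0,-2,0,0,0],[1,0,0,-1,0,0,0],[1,0,0,-1,0,0,0],[1,0,0,0,0,0,0],[1,0,0,0,0,0,0]]]'

```text
time: 22.6
position: [0.6375, -0.119, 0.1658]
eef_rot: [180.0, 0.0, 163.8]
contact_force: [-0.5, 0.0, -0.0]
gripper_width: 0.0179
grasp_force: 39.5
```

Emit:
send_rows --deltas '[[[1,0,0,-1,0,0,0],[1,0,0,-1,0,0,0],[1,0,0,-0.5,0,0,0],[1,0,0,0,0,0,0],[1,0,0,0,0,0,0]]]'

```text
time: 23.02
position: [0.6382, -0.1191, 0.1644]
eef_rot: [180.0, 0.1, 163.8]
contact_force: [-0.9, -0.3, 5.3]
gripper_width: 0.0178
grasp_force: 40.1
```

Emit:
send_rows --deltas '[[[0.3,0,0,0.5,0,0,0],[-0.5,0,0,0,0,0,0],[-1,0,0,0,0,0,0],[-1,0,0,0,0,0,0],[-1,0,0,0,0,0,0],[-1,0,0,0,0,0,0],[-1,0,0,15,0,0,0],[-1,0,0,30,0,0,0],[-1,0,0,30,0,0,0],[-1,-20,30,0,0,0,0],[-1,-20,30,0,0,0,0],[-1,-20,30,0,0,0,0]]]'

```text
time: 24.02
position: [0.577, -0.0285, 0.2392]
eef_rot: [180.0, 0.1, 163.7]
contact_force: [0.3, 0.8, 0.5]
gripper_width: 0.086
grasp_force: 0.0
```

Emit:
send_rows --deltas '[[[-1,-20,30,0,0,0,0],[-1,-20,30,0,0,0,0],[-1,-20,30,0,0,0,0],[-1,-10,30,0,0,0,0],[-1,0,0,0,0,0,0],[-1,0,0,0,0,0,0],[-1,0,0,0,0,0,0]]]'

```text
time: 24.6
position: [0.5078, 0.0909, 0.239]
eef_rot: [-180.0, 0.0, 163.8]
contact_force: [0.6, -1.0, 0.3]
gripper_width: 0.0856
grasp_force: 0.0
```

```bash
python3 - <<'E'
from h import *
S=grab('side','s17.png');s=sensors.get_state();p=s['position'];print(p,s['contact_force'],s['time'],s['gripper_width'])
im=S['img'];g=im.max(2)
for v in range(138,216,3): print(v,' '.join('%3d'%x for x in g[v,374:420]))
d=np.array([.74,-.67,0])
for r,z in((.03,.172),(.03,.165),(.028,.16),(.028,.13),(.028,.1),(.028,.06)): print(r,z,proj(S,[.6375,-.119,z]-d*r).round(1),proj(S,[.6375,-.119,z]+d*r).round(1))
# jars: white cap moved since start?
a=cv2.imread('pics/side0.png').astype(int)[...,::-1]
for n,(u,v) in dict(jb=(265,187),ja=(344,187),jc=(335,248)).items(): print(n,abs(im[v-14:v+14,u-10:u+10].astype(int)-a[v-14:v+14,u-10:u+10]).mean())
E
```

```text
[0.50794272 0.09046321 0.2388428 ] [-0.76720642  1.01579176  0.37603201] 24.65 0.08542799105829488
138 117 118 117 117 118 118 104 107 112 108 123 157 181 203 201 173 158 163 161 179 202 202 201 203 202 203 201 203 174 141 140 145 148 159 199 201 202 144 133 139 142 157 168 169 170 169
141 117 116 118 118 118 133 111 129 143 148 145 183 201 173 114 122 157 181 194 202 201 202 203 204 203 201 202 201 203 201 204 203 203 204 202 204 180 131 139 143  92  86  93 100 102 102
144 133 151 174 200 201 182 136 140 145 148 158 201 203 175 135 140 146 147 134 112 121 156 179 103  98  42  40  39  62 130 176 200 202 203 203 202 203 180 164 158 121 115 114 118 120 151
147 139 180 192 204 203 160 138 144 146 145 189 201 201 149 136 142 145 147 153 138 146 138  45  37  37  37  38  37  39  40  36  98 199 202 201 202 203 203 202 142 134 139 145 148 150 201
150 126 118 110 106 121 156 182 202 202 203 202 202 180 141 149 156 154 156 156 156 157  86  38  33  31  33  37  32  34  32  33 135 160 167 180 193 202 202 180 131 138 145 148 146 182 202
153 132 128 126 127 128 125 118 110 105 120 156 172 161 161 1
[... 3484 characters left out ...]
26 127 123 124 126 125 125
210  79  78  79  81  81  78  79  81  82  87  86  87  88  92  92 103  94 102 104 108 102 107  99  99  97  94  88  83  80  81  81  81  81  80  82  82  81  83  83 124 127 125 123 123 125 125
213  80  80  79  79  81  82  79  80  79  81  84  87  89  91  92  97  94  96  98  98 100  98  99  92  90  84  81  80  82  79  81  80  81  84  82  84  81  84  79 123 122 125 122 124 127 127
0.03 0.172 [384.7 155.1] [412.7 155.5]
0.03 0.165 [384.4 157.7] [412.2 158. ]
0.028 0.16 [385.  159.5] [410.9 159.9]
0.028 0.13 [383.5 170.2] [408.8 170.5]
0.028 0.1 [382.1 180.4] [406.8 180.7]
0.028 0.06 [380.2 193.2] [404.2 193.5]
jb 1.4267857142857143
ja 1.401190476190476
jc 1.4107142857142858
```

```bash
python3 -c "
from h import *
print(order.finish_job())"
```

```text
the job is handed in; nothing more can be done
None
```

The filter unit is stacked on the vacuum station in the order asked (base, collar, funnel, steel lid). By wrist force and height readings each part went fully home, and the final side image fits a level lid. The three jars show no change in that image, the gripper is open and clear of the stack, and the job was handed in at about 25 s with no verdict returned.

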